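Set the sole-thickness stop and tighten its lock ring

ROBOT

A 6-joint arm with a two-finger parallel gripper is mounted at the origin on the work surface; the furniture and walls round the work are solid. World frame = base frame: x ahead of the robot, y to its left, z up, the work surface at z = 0. Lengths are in mm, angles in rad, forces in N, time in s.
With the tool pointing down it reaches from about 350 to 725 mm from the base axis. Payload 4.3 kg.
Tool frame: the origin (TCP) lies midway between the tips of the shut fingers; the grasp point (between the pads) lies behind it (env.grasp_offset is the z of the grasp point in the tool frame, in mm); z points along the fingers, x is the direction in which the jaws open and shut, and the axes are right-handed (so a half turn about z gives the same grasp; the last joint's range is limited). The gripper opens to 85 mm and grips with 20 to 120 N. Pads are 22 mm wide; open, the fingers measure 114 mm over their backs; the gripper's body (76 mm by 85 mm) begins 54 mm behind the grasp point. The pads swing forward as they close: fully open they stand 13 mm farther back than shut.
Start: joints at [-1.279, 0.377, 0.081, 1.274, 0, 1.46], TCP at [224.883, -529.24, 231.329] pointing down, gripper open.
Joint ranges: [-2.72, 2.72], [-0.84, 1.66], [-1.02, 1.22], [-1.77, 2.12], [-1.37, 1.28], [-3.14, 3.14]. Speed limits (rad/s): [2.57, 2.57, 3.14, 3.14, 3.14, 3.14].

INTERFACE

Orientations are given as a unit quaternion [w, x, y, z].
In Python, from bench import env gives the robot as it stands.
- The arm moves only by the tool send_rows, never from a script. Its argument "increments" is a list of rows, each a list of 6 numbers: the shift along the tool's x, y, z in cm, then the turn, a rotation vector about the tool's x, y, z in degrees. In form: [[dx, dy, dz, rx, ry, rz], ...]. A call has 1 to 20 rows; each row is the pose to reach, as a shift and turn from the pose commanded when the call began, along the tool's axes at that moment; what a row does not reach only later rows make up. A row lasts 1/12 s, in which the tool goes at most 41.7 mm and 7.16 degrees, less where a joint would pass 70% of its speed; a pose out of reach is approached as far as the arm can. A call with a gripper value outside its range is refused whole. "hand" is the finger opening in cm, from 0 to 8.54, set as the call begins (left out, the last holds). The fingers move at their own pace and stop on an object; the grip force is fixed at half the most. Time passes only in rows, so rows that repeat a pose let the fingers close. It gives the time, the measured TCP pose, the force and the opening at its end, in the units of the state.
- env.observe(): the state, without advancing time (a new reading comes with each control period).
- env.read_camera(name): name is "side" or "top" or "wrist"; returns the picture (480x640x3 uint8, blue, green, red); there is no depth.
- env.get_calibration(name): a dict with "K" (3x3 intrinsics, pixels), "dist" ([k1, k2, p1, p2, k3] as OpenCV has them; the pictures are not rectified), "R" (3x3) and "t" (3): a world point X has camera coordinates R X + t. Camera axes: x right, y down, z forward; pixel columns grow to the right and rows downward; lengths in mm; the calibration is good to about 2 mm. A picture is of the moment at which its call begins: read the wrist's pose just before it. get_calibration takes no time and is no camera call; for the wrist camera it gives the pose at the moment of the call.
- env.job_done(): hands the job in, once; it reports no verdict.
The state is a dict: "clock": time; "qpos": joint angles; "joint_vel": joint speeds; "effort": joint torques, N m; "eef_pos": TCP position; "ee_rot": TCP orientation; "force": force on the tool from outside, world axes, zero at the start; "wrist_torque": the same for the moment, N m; "grip_width": opening from 0.0 (shut) to 1.0 (fully open).
Only numpy, scipy, OpenCV 4.12 (cv2) and the standard library are available. Lean on these libraries where they do the work, as an engineer would, in place of code of your own. Each camera call takes 0.05 s, during which the arm holds its last target.

TASK

On the green sole-thickness stop, turn the big black knob until its white pointer line stands at the red mark on the dial rim. Then turn the small brass lock ring above it clockwise until you feel it bite, and nip it up firmly tight, about 5 to 10 degrees past the bite, without over-tightening it and without pressing hard on the dial or housing. Leave the knob at its mark and the other things on the bench where they are, and let go.

Things in the scene. Friction and masses are not known exactly. Their poses are not given: they have to be found in the camera images.
- stop_unit: Green bench unit, bolted down; place and yaw vary. Base plate 170x100x10 mm (x -60 to +110 mm of the origin), housing 100x92 mm up to 54 mm, steel anvil 48 mm high at x = +99 mm, faced by a plunger that the knob moves. White dial plate, radius 44.5 mm, top at 57 mm. Origin on the table, on the vertical axis that dial, knob and ring share; z up.
- knob_grip (a point): Centre of the black knob, on the axis, 76 mm above the table. Grip: upright knurled cylinder, diameter 56 mm, from 60 to 86 mm; under it a thin skirt, diameter 76 mm, from 57 to 60 mm. Turns either way with about 0.1 Nm friction, stays where left; stops 2.1 rad either side of the unit's -x direction.
- pointer (a point): Outer end of the white pointer line on the knob's skirt, 38 mm from the axis, 59.5 mm above the table. Moves with the knob.
- red_mark (a point): Point at the dial rim, 38 mm from the axis, 59.5 mm above the table, where the red mark (a 5 mm wide tab on the rim) points: the pointer end must come here. The mark stays put; its direction varies. From the start the knob must turn 0.6 to 2.0 rad clockwise (seen from above) to reach it.
- ring_grip (a point): Centre of the knurled brass lock ring, on the same axis, 99.5 mm above the table: diameter 44 mm, from 90.5 to 108.5 mm; a steel stud, diameter 16 mm, stands out of it to 115 mm. A blue line on its top shows it turning; its angle does not tell where it bites. It runs free clockwise (0.04 Nm) for 0.4 to 0.95 rad from its start, then bites (see spring_washer). Its height stays the same.
- spring_washer (a joint): How far (m) the steel spring washer (diameter 37 mm) under the lock ring is flattened: 0 until the ring bites, then 3 mm per rad of ring past the bite; too little to read well: feel it. Turning past the bite takes 0.3 Nm plus 1.8 Nm per rad; halted, less is felt (some 0.15 Nm just past it). Right: 0.06 to 0.20 rad past (0.00018 to 0.0006 m); more overstrains it. Let go, it stays tight.
- pincers: Bystander: steel pincers with red handles, 80 x 194 x 17 mm, origin under its centre.
- wedge: Bystander: wooden wedge 36 x 120 x 30 mm, origin under its centre.
- heel_block_3: Bystander: black heel block 64 x 60 x 14 mm, origin under its centre.
- heel_block_1: Bystander: black heel block 64 x 60 x 18 mm, origin under its centre.
- thread_1: Bystander: bobbin of black thread, diameter 38, 50 mm high, origin under its centre.
- thread_2: Bystander: bobbin of white thread, diameter 38, 50 mm high, origin under its centre.
- tack_tin: Bystander: open round tin, diameter 61, 22 mm high, origin under its centre.

How it is judged (in metres and radians):
On the way, in this order (a step that is already met when the one before it is completed fails the run):
1. the pointer stands at the red mark while the lock ring is still loose (distance between pointer and red_mark below 0.005 m and value of joint spring_washer below 6e-05 m), for 0.2 s.
2. the lock ring is tight with the pointer still at the mark (distance between pointer and red_mark below 0.005 m and value of joint spring_washer above 0.00018 m), for 0.2 s.
At the end, for the whole second after the job is handed in: The pointer end is within 5 mm of the red mark, and the lock ring stays tightened 0.06 to 0.20 rad past its bite, at rest (all of step 2 and value of joint spring_washer below 0.0006 m and velocity of joint spring_washer below 0.0002 m/s); the robot touches nothing.
It fails at once if the lock ring is over-tightened: more than 0.20 rad past its bite (value of joint spring_washer above 0.0006 m).
It fails at once if the robot presses on the unit's base, housing, anvil, dial plate or stud with more than 20 N (contact force between the fingers and stop_unit_c0 above 20 N or contact force between the fingers and stop_unit_c1 above 20 N or contact force between the fingers and stop_unit_c2 above 20 N or contact force between the fingers and stop_unit_c3 above 20 N or contact force between the fingers and stop_unit_c4 above 20 N or contact force between the arm and stop_unit above 20 N).
It fails at once if a bystander is moved by more than 20 mm (distance of any of pincers, wedge, heel_block_3, heel_block_1, thread_1, thread_2, tack_tin from where it was at the start of the episode above 0.02 m).
It also fails if it takes over 72 s, if anything falls off the work surface, if the arm or the gripper's body presses on something with over 40 N, if the wrist force passes 120 N, or if a joint passes its speed limit or range.

## Working session

There is one attempt and no reset: what is moved stays moved. The work goes in short steps, Python scripts to look and compute and a tool call to move; the robot and the scene stay as the last step left them, time stands still between calls to the robot, and variables do not carry over. Pictures are saved under pics/ and viewed, and the job is handed in when it is done.

Besides the shell and the picture viewer there is one more tool, called after "Call:" in YAML: its name, and indented under it one key for each argument. send_rows: Moves the arm, as the interface text tells. Its arguments: {"type":"object","properties":{"increments":{"type":"array","items":{"type":"array","items":{"type":"number"}}},"hand":{"type":"number"}},"required":["increments"]}

```bash
ls; mkdir -p pics; python3 - <<'E'
from bench import env
import cv2
print(env.observe(), env.grasp_offset)
for n in ["top","side","wrist"]:
    c=env.get_calibration(n); print(n,c)
    cv2.imwrite(f"pics/{n}0.png",env.read_camera(n))
E
```

```text
pics
{'clock': 0.0, 'qpos': array([-1.27931016e+00,  3.78078838e-01,  7.96093552e-02,  1.27439465e+00,
       -3.38492499e-05,  1.46051361e+00]), 'joint_vel': array([-3.63668339e-04, -7.88584011e-04,  3.61422221e-04, -1.45759537e-04,
       -9.22003537e-05, -1.70114931e-03]), 'effort': array([-3.24933617e-04, -4.63608313e+01,  2.69872963e+01,  2.08844128e-02,
       -2.85972774e-04, -2.97890097e-06]), 'eef_pos': array([ 224.66502882, -528.57121306,  230.34546434]), 'ee_rot': array([-6.48934325e-04,  8.33980073e-01, -5.51793592e-01, -8.05064353e-04]), 'force': array([-0.99671677,  0.07470117,  0.0469429 ]), 'wrist_torque': array([0.00950898, 0.02258192, 0.0008891 ]), 'grip_width': 0.9985328251243761} -18.700000000000003
top {'K': array([[616.05685061,   0.        , 328.0651907 ],
       [  0.        , 616.05685061, 238.59670378],
       [  0.        ,   0.        ,   1.        ]]), 'dist': array([-0.00220361,  0.        ,  0.        ,  0.        ,  0.        ]), 'R': array([[-0.01848813, -0.99977842, -0.01006494],
       [-0.98653137,  0.01987766, -0.16235991],
       [ 0.162524  ,  0
[... 297 characters left out ...]
    ,  0.       ,  0.       ]), 'R': array([[ 0.99840234,  0.05644709,  0.00254899],
       [ 0.03191164, -0.52605726, -0.84985022],
       [-0.04663066,  0.84857379, -0.52701812]]), 't': array([-485.09346106,   50.70769238, 1365.49755879])}
wrist {'K': array([[355.17905936,   0.        , 320.39322878],
       [  0.        , 355.17905936, 238.68124529],
       [  0.        ,   0.        ,   1.        ]]), 'dist': array([-0.06599477,  0.        ,  0.        ,  0.        ,  0.        ]), 'R': array([[ 0.38958073, -0.9209905 , -0.00183176],
       [-0.88516584, -0.37497468,  0.27545495],
       [-0.25437826, -0.10569053, -0.96131224]]), 't': array([-575.00403104,  -35.15346642,  378.22828244])}
```

View pics/top0.png

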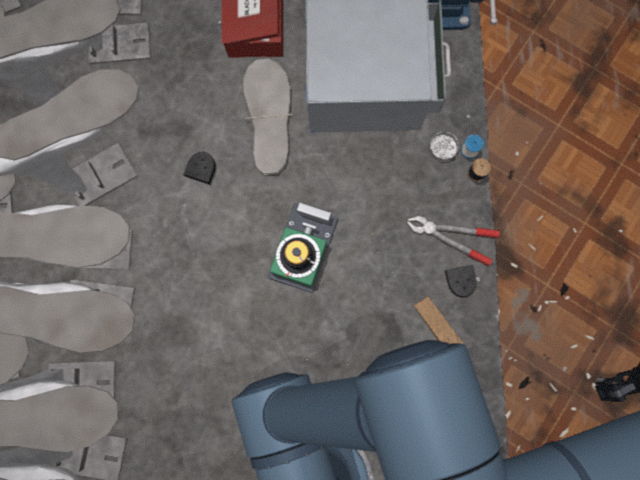

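View pics/side0.png

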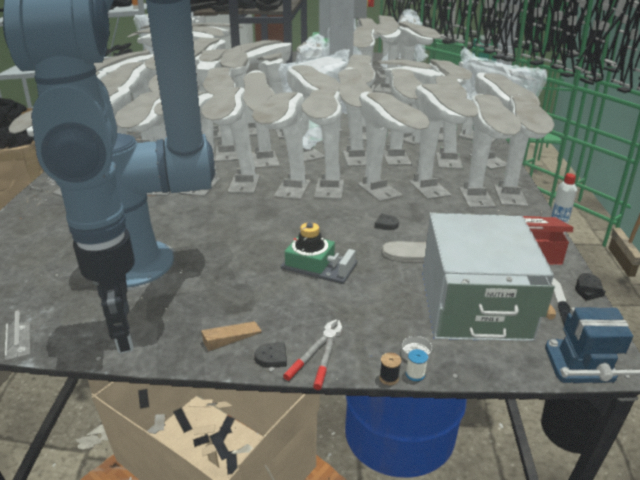

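```bash
python3 - <<'E'
import cv2
a=cv2.imread("pics/top0.png")
print(a.shape)
E
```

```text
(480, 640, 3)
```

The top view shows the unit at about (297,253), with the anvil toward the upper right at (314,213). The side view shows it at (310,240). I'll enlarge both.

```bash
python3 - <<'E'
import cv2
a=cv2.imread("pics/top0.png")[200:296,240:368]
cv2.imwrite("pics/top0c.png",cv2.resize(a,None,fx=6,fy=6,interpolation=cv2.INTER_CUBIC))
a=cv2.imread("pics/side0.png")[215:285,275:365]
cv2.imwrite("pics/side0c.png",cv2.resize(a,None,fx=7,fy=7,interpolation=cv2.INTER_CUBIC))
E
```

```text
(no output)
```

View pics/top0c.png

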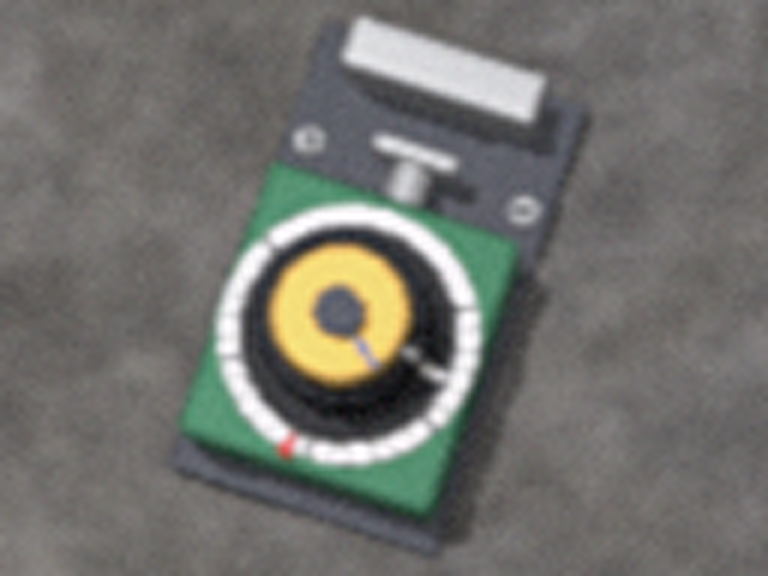

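View pics/side0c.png

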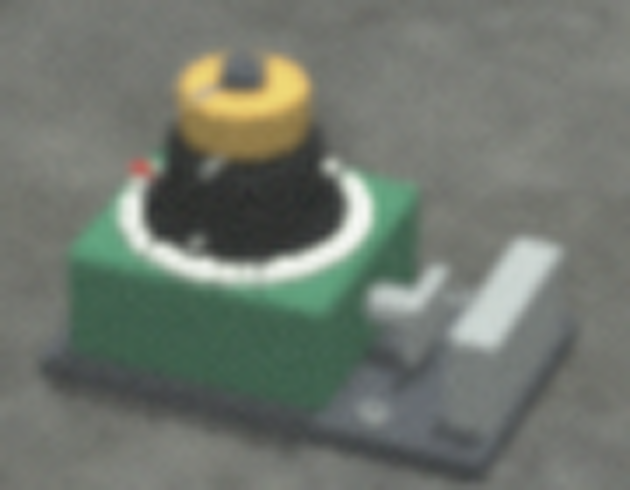

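```bash
cat > h.py <<'E'
import numpy as np, cv2
from scipy.spatial.transform import Rotation as Ro
def ray(c,p):
    u=cv2.undistortPoints(np.array([[p]],float),c["K"],c["dist"])[0,0]
    d=c["R"].T@np.array([u[0],u[1],1]); o=-c["R"].T@np.array(c["t"])
    return o,d
def at(c,p,z):
    o,d=ray(c,p); return o+d*(z-o[2])/d[2]
def proj(c,X):
    return cv2.projectPoints(np.array(X,float).reshape(-1,3),cv2.Rodrigues(c["R"])[0],np.array(c["t"]).reshape(3,1),c["K"],c["dist"])[0][:,0]
def rot(o): # tool rotation
    q=o["ee_rot"]; return Ro.from_quat([q[1],q[2],q[3],q[0]])
E
python3 - <<'E'
from bench import env
from h import *
c=env.get_calibration("top"); f=lambda x,y:((x+.5)/6-.5+240,(y+.5)/6-.5+200)
for n,p,z in [("ringtop",(340,313),108.5),("dial",(350,335),57),("ptr",(447,378),59.5),("red",(291,437),59.5)]:
    print(n,at(c,f(*p),z))
cs=env.get_calibration("side")
g=lambda x,y:((x+.5)/7-.5+275,(y+.5)/7-.5+215)
for n,p,z in [("stud",(243,57),115),("ptr",(199,243),59.5),("red",(150,172),59.5)]:
    print(n,at(cs,g(*p),z))
o=env.observe(); print(rot(o).as_matrix()); cw=env.get_calibration("wrist")
T=rot(o).as_matrix(); C=-cw["R"].T@cw["t"]; print("cam in tool",T.T@(C-o["eef_pos"]), T.T@cw["R"].T)
E
```

```text
ringtop [458.6743014   28.31729152 108.5       ]
dial [458.45814636  28.05938618  57.        ]
ptr [442.76112064  -4.80627749  59.5       ]
red [423.71698869  48.23904892  59.5       ]
stud [459.28386476  36.48888747 115.        ]
ptr [445.9884956    1.96554937  59.5       ]
red [424.47744776  48.43963873  59.5       ]
[[ 3.91057344e-01 -9.20366222e-01 -4.14127659e-04]
 [-9.20365087e-01 -3.91057518e-01  1.45750388e-03]
 [-1.50338507e-03 -1.88818956e-04 -9.99998852e-01]]
cam in tool [   1.11314783  -69.43657015 -141.74376822] [[ 9.99998713e-01 -1.52617489e-03 -4.95673616e-04]
 [ 1.60368116e-03  9.61252915e-01  2.75663311e-01]
 [ 5.57572852e-05 -2.75663751e-01  9.61254125e-01]]
```

Both views agree: the axis is near (459, 29), the pointer bears about −115° and the red mark about 150°, so the knob turns about 94° clockwise. I'll go above the unit first and use the wrist camera there.

Call:
send_rows:
  increments:
    - [-1.5, -1.5, 0, 0, 0, -4]
    - [-3.5, -3.6, 0, 0, 0, -9]
    - [-5.8, -6, 0, 0, 0, -14]
    - [-8.2, -8.4, 0, 0, 0, -19]
    - [-10.6, -10.9, 0, 0, 0, -25]
    - [-13, -13.4, 0, 0, 0, -31]
    - [-15.4, -15.8, 0, 0, 0, -37]
    - [-17.8, -18.3, 0, 0, 0, -43]
    - [-20.2, -20.8, 0, 0, 0, -49]
    - [-22.6, -23.2, 0, 0, 0, -55]
    - [-25, -25.7, 0, 0, 0, -61]
    - [-27.4, -28.2, 0, 0, 0, -67]
    - [-29.8, -30.6, 0, 0, 0, -73]
    - [-32.2, -33.1, 0, 0, 0, -79]
    - [-34.6, -35.5, 0, 0, 0, -85]
    - [-37, -38, 0, 0, 0, -90]
    - [-39, -40.1, 0, 0, 0, -94]
    - [-41, -42, 0, 0, 0, -98]
    - [-42, -43.1, 0, 0, 0, -100]
    - [-42.2, -43.4, 0, 0, 0, -100]
  hand: 8.5

```text
clock: 1.82
eef_pos: [459.7, 31.1, 231.0]
ee_rot: [-0.0, 0.958, 0.286, -0.0]
force: [-0.9, -0.5, 0.1]
grip_width: 0.993
```

Call:
send_rows:
  increments:
    - [0, 0, 0.3, 0, 0, -4]
    - [0, 0, 0.6, 0, 0, -10]
    - [0, 0, 1, 0, 0, -17]
    - [0, 0, 1.4, 0, 0, -24]
    - [0, 0, 1.8, 0, 0, -31]
    - [0, 0, 2.2, 0, 0, -38]
    - [0, 0, 2.6, 0, 0, -45]
    - [0, 0, 3, 0, 0, -52]
    - [0, 0, 3.4, 0, 0, -59]
    - [0, 0, 3.8, 0, 0, -66]
    - [0, 0, 4.2, 0, 0, -73]
    - [0, 0, 4.6, 0, 0, -80]
    - [0, 0, 5, 0, 0, -87]
    - [0, 0, 5.4, 0, 0, -94]
    - [0, 0, 5.8, 0, 0, -101]
    - [0, 0, 6, 0, 0, -108]
    - [0, 0, 6, 0, 0, -114]
    - [0, 0, 6, 0, 0, -118]
    - [0, 0, 6, 0, 0, -118]
    - [0, 0, 6, 0, 0, -118]

```text
clock: 3.48
eef_pos: [459.0, 28.3, 171.2]
ee_rot: [-0.0, 0.252, 0.968, -0.0]
force: [0.1, -0.4, -0.3]
grip_width: 0.996
```

```bash
python3 - <<'E'
from bench import env
from h import *
o=env.observe(); print(o)
cw=env.get_calibration("wrist"); cv2.imwrite("pics/w1.png",env.read_camera("wrist"))
import pickle; pickle.dump((o,cw),open("w1.pkl","wb"))
print(proj(cw,[[459,29,108.5],[459,29,57]]))
E
```

```text
{'clock': 3.4833, 'qpos': array([-7.63281713e-02,  1.76498695e-01, -3.49924982e-01,  1.04473237e+00,
       -3.05747930e-04, -1.13806678e+00]), 'joint_vel': array([ 4.46908566e-03,  4.04872818e-05,  3.77873394e-03, -3.10788213e-04,
        5.71379559e-04,  9.53616431e-04]), 'effort': array([-9.34623022e-04, -3.48135567e+01,  2.55962884e+01,  6.90685236e-03,
       -2.75784609e-03, -6.61143707e-02]), 'eef_pos': array([458.99370993,  28.28722235, 171.19552212]), 'ee_rot': array([-1.49914899e-04,  2.51789439e-01,  9.67782012e-01, -1.82335151e-04]), 'force': array([ 0.12008638, -0.37400536, -0.33914857]), 'wrist_torque': array([-0.01468513, -0.00182345, -0.01810452]), 'grip_width': 0.9956693164242919}
[[322.0470042  259.37063213]
 [321.72882184 236.57183052]]
```

View pics/w1.png

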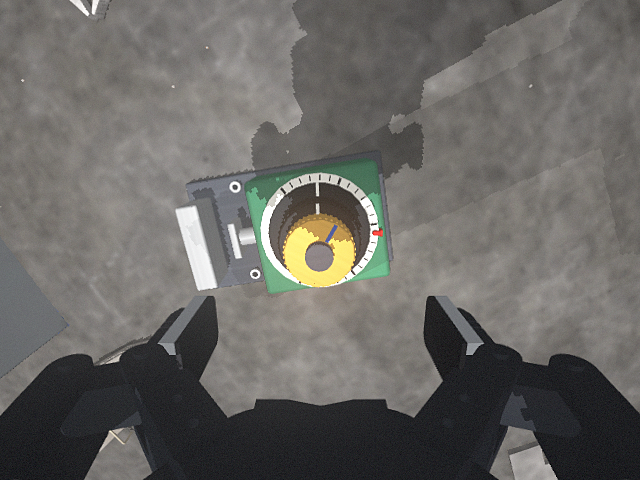

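The wrist view shows the ring top near (320,256), the pointer line straight up at about (318,188), the red tab at (378,232), and the gripper well centred. I'll enlarge for precise points.

```bash
python3 - <<'E'
import cv2
a=cv2.imread("pics/w1.png")[160:300,240:400]
cv2.imwrite("pics/w1c.png",cv2.resize(a,None,fx=5,fy=4.2857142857,interpolation=cv2.INTER_CUBIC) if 0 else cv2.resize(a[:120],None,fx=5,fy=5,interpolation=cv2.INTER_CUBIC))
cv2.imwrite("pics/w1d.png",cv2.resize(a[40:140],None,fx=5,fy=5,interpolation=cv2.INTER_CUBIC))
E
```

```text
(no output)
```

View pics/w1c.png

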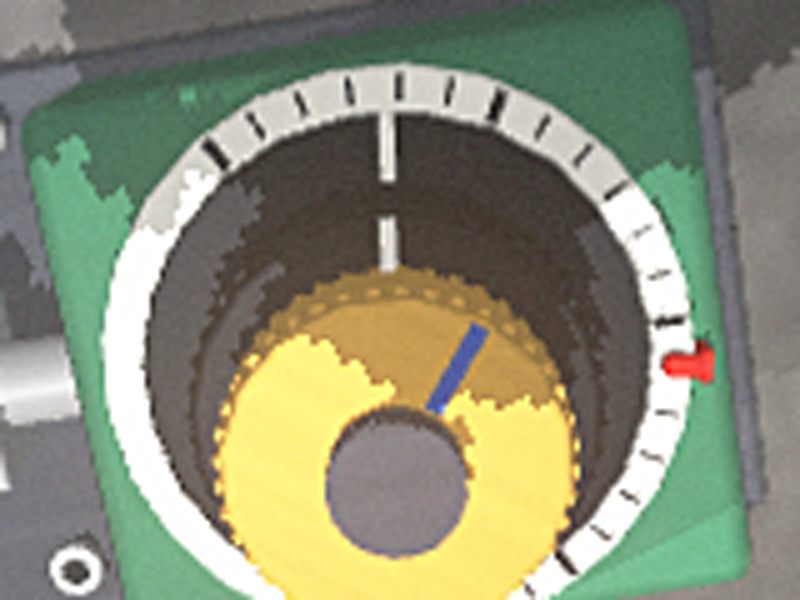

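View pics/w1d.png

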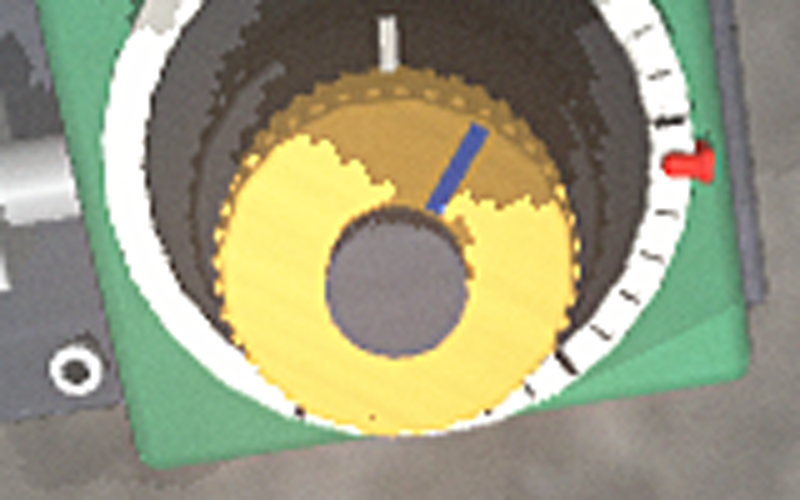

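```bash
python3 - <<'E'
import pickle
from h import *
o,c=pickle.load(open("w1.pkl","rb"))
C=lambda x,y:(240+(x+.5)/5-.5,160+(y+.5)/5-.5)
D=lambda x,y:(240+(x+.5)/5-.5,200+(y+.5)/5-.5)
A=at(c,D(397,284),115)[:2]; print("stud",A)
L=at(c,D(218,265),108.5);R=at(c,D(578,265),108.5);print("ring LR",L,R,(L+R)/2,np.linalg.norm(L-R))
# dial rim circle fit
pts=np.array([at(c,C(*p),57)[:2] for p in [(395,64),(250,105),(130,240),(104,350),(603,160),(692,350),(670,250),(510,82)]]+[at(c,D(*p),57)[:2] for p in [(235,408),(130,280)]])
M=np.c_[2*pts,np.ones(len(pts))];s=np.linalg.lstsq(M,(pts**2).sum(1),rcond=None)[0];print("dial",s[:2],np.sqrt(s[2]+s[:2]@s[:2]))
P=at(c,C(388,113),59.5)[:2];Rm=at(c,C(664,365),59.5)[:2];Ro2=at(c,C(714,362),59.5)[:2]
for A in (A,s[:2],np.array([459,29])):
  for n,q in(("ptr",P),("red",Rm),("redout",Ro2)):
    d=q-A; print(n,q,np.hypot(*d),np.degrees(np.arctan2(d[1],d[0])))
E
```

```text
stud [458.57696798  24.50516904]
ring LR [477.42695483  13.70753156 108.5       ] [439.35708109  35.03846689 108.5       ] [458.39201796  24.37299922 108.5       ] 43.638561946373294
dial [459.75125757  26.03381384] 44.5114229880425
ptr [441.88449139  -8.24025354] 36.75461160759453 -117.01090397805103
red [424.47412603  44.04302845] 39.30307595236531 150.1911730873884
redout [417.78946646  47.25862535] 46.704818313162185 150.84487776710156
ptr [441.88449139  -8.24025354] 38.65142983677879 -117.532630070058
red [424.47412603  44.04302845] 39.608178709180166 152.9553805279982
redout [417.78946646  47.25862535] 47.02429729764729 153.16912917149875
ptr [441.88449139  -8.24025354] 40.98508409577141 -114.68336945643006
red [424.47412603  44.04302845] 37.66070470261055 156.45709637843234
redout [417.78946646  47.25862535] 45.07422183649829 156.1039157570367
```

Call:
send_rows:
  increments:
    - [0, 0, 0, 0, 0, 4]
    - [0, 0, 0, 0, 0, 10]
    - [0, 0, 0, 0, 0, 17]
    - [0, 0, 0, 0, 0, 24]
    - [0, 0, 0, 0, 0, 31]
    - [0, 0, 0, 0, 0, 38]
    - [0, 0, 0, 0, 0, 45]
    - [0, 0, 0, 0, 0, 52]
    - [0, 0, 0, 0, 0, 59]
    - [0, 0, 0, 0, 0, 66]
    - [0, 0, 0, 0, 0, 73]
    - [0, 0, 0, 0, 0, 79]
    - [0, 0, 0, 0, 0, 84]
    - [0, 0, 0, 0, 0, 88]
    - [0, 0, 0, 0, 0, 90]
    - [0, 0, 0, 0, 0, 90]
    - [0, 0, 0, 0, 0, 90]
    - [0, 0, 0, 0, 0, 90]

```text
clock: 5.03
eef_pos: [459.3, 28.7, 171.3]
ee_rot: [0.0, 0.862, 0.508, -0.0]
force: [0.5, 0.7, -0.9]
grip_width: 0.995
```

```bash
python3 - <<'E'
from bench import env
from h import *
o=env.observe(); print(o['eef_pos'],o['ee_rot'],o['force'],o['wrist_torque'])
cw=env.get_calibration("wrist"); im=env.read_camera("wrist"); cv2.imwrite("pics/w2.png",im)
import pickle; pickle.dump((o,cw),open("w2.pkl","wb"))
cv2.imwrite("pics/w2c.png",cv2.resize(im[160:280,240:400],None,fx=5,fy=5,interpolation=cv2.INTER_CUBIC))
cv2.imwrite("pics/w2d.png",cv2.resize(im[200:300,240:400],None,fx=5,fy=5,interpolation=cv2.INTER_CUBIC))
E
```

```text
[459.2627955   28.73738855 171.29698607] [ 7.52300375e-05  8.61543553e-01  5.07683661e-01 -3.50857635e-05] [ 0.46267456  0.69524712 -0.93809582] [ 0.0169293  -0.03024557 -0.01018027]
```

View pics/w2c.png

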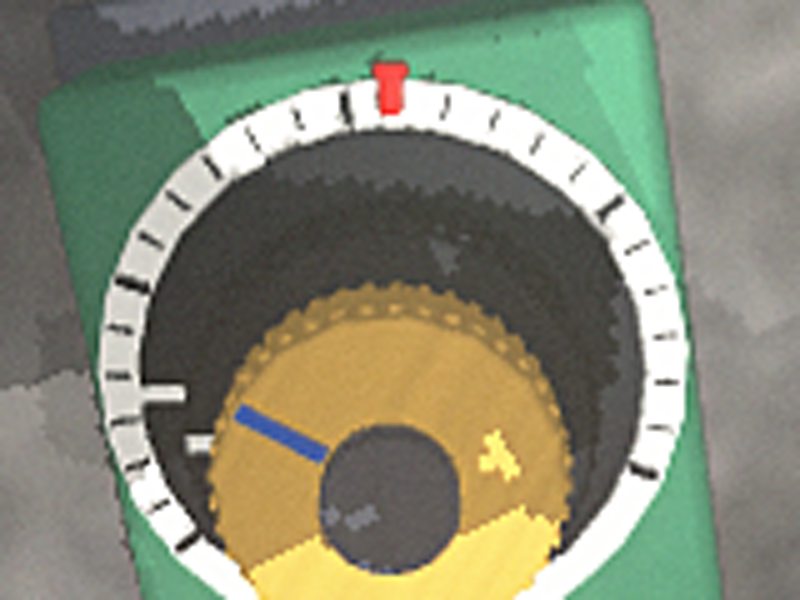

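View pics/w2d.png

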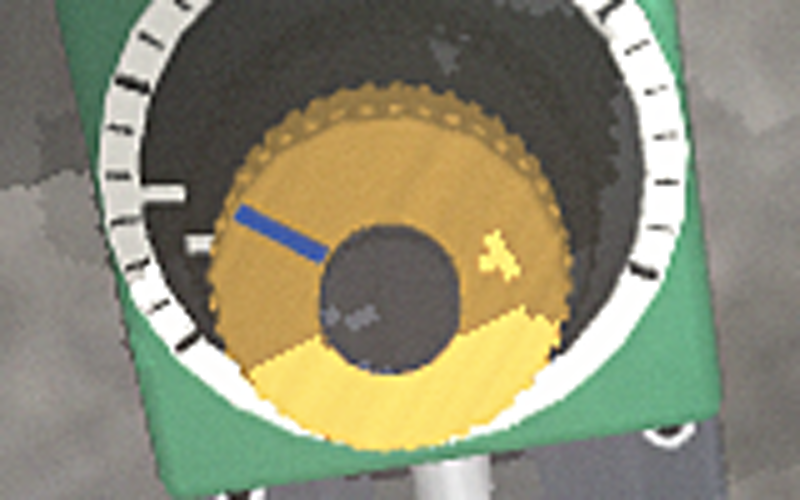

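```bash
python3 - <<'E'
import pickle
from h import *
o,c=pickle.load(open("w2.pkl","rb"))
C=lambda x,y:(240+(x+.5)/5-.5,160+(y+.5)/5-.5)
D=lambda x,y:(240+(x+.5)/5-.5,200+(y+.5)/5-.5)
A=at(c,C(390,499),115)[:2]; print("stud",A)
L=at(c,D(209,285),108.5);R=at(c,D(571,285),108.5);print("ring LR",(L+R)/2,np.linalg.norm(L-R))
pts=np.array([at(c,C(*p),57)[:2] for p in [(430,80),(250,122),(110,285),(98,370),(640,190),(687,350),(675,270),(170,190)]]+[at(c,D(*p),57)[:2] for p in [(150,320),(672,260)]])
M=np.c_[2*pts,np.ones(len(pts))];s=np.linalg.lstsq(M,(pts**2).sum(1),rcond=None)[0];print("dial",s[:2],np.sqrt(s[2]+s[:2]@s[:2]))
P=at(c,C(141,395),59.5)[:2];Rm=at(c,C(390,114),59.5)[:2];Ro2=at(c,C(390,62),59.5)[:2]
for A in (s[:2],np.array([459,26])):
  for n,q in(("ptr",P),("red",Rm),("redout",Ro2)):
    d=q-A; print(n,q,np.hypot(*d),np.degrees(np.arctan2(d[1],d[0])))
E
```

```text
stud [457.97329128  26.18022381]
ring LR [458.374298    25.89551637 108.5       ] 44.05434006016083
dial [459.11900196  26.14761265] 44.133414433880525
ptr [442.5182599   -8.09639803] 38.05570790451454 -115.86308558527534
red [424.20038363  44.56560281] 39.47825056167428 152.19038263014212
redout [417.79611622  48.14270473] 46.81201726847096 151.97479405026317
ptr [442.5182599   -8.09639803] 37.87099305840107 -115.79849796356396
red [424.20038363  44.56560281] 39.442298452454466 151.9200694207618
redout [417.79611622  48.14270473] 46.77669730563949 151.74669900444601
```

Both views put the axis near (458.8, 26.0), with ring and dial diameters matching the description. The pointer bears −116.5° and the red mark 152.5°, so the turn is about 91° clockwise. Next I turn back, centre and descend over the knob.

Call:
send_rows:
  increments:
    - [-0.1, 0.05, 0, 0, 0, -4]
    - [-0.26, 0.1, 0, 0, 0, -10]
    - [-0.26, 0.1, 0, 0, 0, -17]
    - [-0.26, 0.1, 0, 0, 0, -24]
    - [-0.26, 0.1, 0, 0, 0, -31]
    - [-0.26, 0.1, 0, 0, 0, -38]
    - [-0.26, 0.1, 0, 0, 0, -45]
    - [-0.26, 0.1, 0, 0, 0, -52]
    - [-0.26, 0.1, 0, 0, 0, -59]
    - [-0.26, 0.1, 0, 0, 0, -66]
    - [-0.26, 0.1, 0, 0, 0, -73]
    - [-0.26, 0.1, 0, 0, 0, -79]
    - [-0.26, 0.1, 0.5, 0, 0, -84]
    - [-0.26, 0.1, 1.5, 0, 0, -88]
    - [-0.26, 0.1, 2.5, 0, 0, -90]
    - [-0.26, 0.1, 3, 0, 0, -90]
    - [-0.26, 0.1, 3, 0, 0, -90]

```text
clock: 6.5
eef_pos: [457.9, 26.2, 140.2]
ee_rot: [-0.001, 0.251, 0.968, -0.0]
force: [-0.8, 0.1, 0.1]
grip_width: 0.994
```

Call:
send_rows:
  increments:
    - [0, 0, 1, 0, 0, 0]
    - [0, 0, 2.2, 0, 0, 0]
    - [0, 0, 3.5, 0, 0, 0]
    - [0, 0, 4.8, 0, 0, 0]
    - [0, 0, 6, 0, 0, 0]
    - [0, 0, 7, 0, 0, 0]
    - [0, 0, 7.7, 0, 0, 0]
    - [0, 0, 8.1, 0, 0, 0]
    - [0, 0, 8.1, 0, 0, 0]
    - [0, 0, 8.1, 0, 0, 0]

```text
clock: 7.33
eef_pos: [459.2, 26.1, 60.6]
ee_rot: [0.0, 0.25, 0.968, -0.0]
force: [0.6, 0.2, 0.6]
grip_width: 0.995
```

```bash
python3 - <<'E'
from bench import env
from h import *
o=env.observe(); print(o['eef_pos'],o['ee_rot'],o['force'],o['wrist_torque'],o['effort'][5])
im=env.read_camera("side"); cv2.imwrite("pics/s2.png",cv2.resize(im[160:280,245:385],None,fx=5,fy=5,interpolation=cv2.INTER_CUBIC))
im=env.read_camera("wrist"); cv2.imwrite("pics/w3.png",im)
E
```

```text
[459.16600576  26.09065131  60.62171488] [ 1.74981290e-04  2.50314804e-01  9.68164484e-01 -3.18348132e-06] [0.59137302 0.22621661 0.57493578] [0.0434557  0.00606463 0.00519413] 0.0019846999930450693
```

View pics/s2.png

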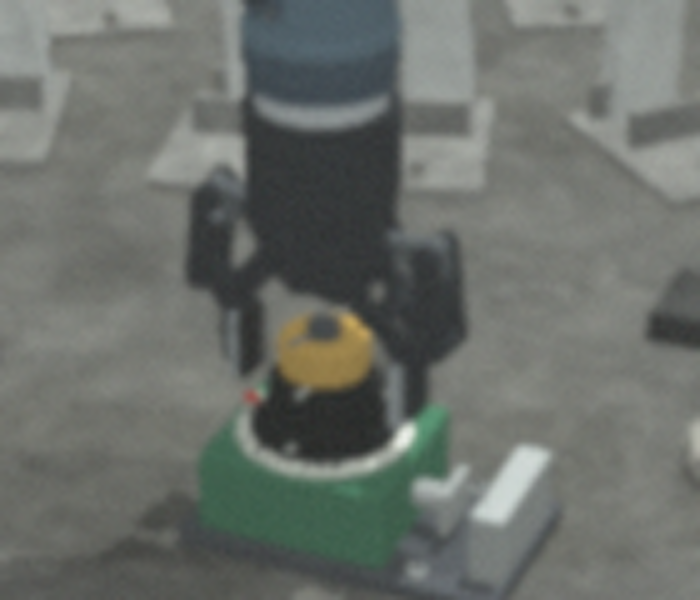

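View pics/w3.png

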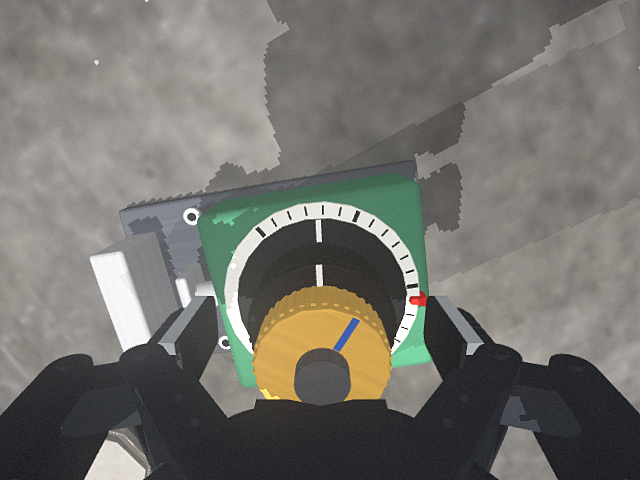

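The fingers straddle the knob with the tips clear of the dial, the knob is centred between them, and there is no contact force. I'll close.

Call:
send_rows:
  increments:
    - [0, 0, 0, 0, 0, 0]
    - [0, 0, 0, 0, 0, 0]
    - [0, 0, 0, 0, 0, 0]
    - [0, 0, 0, 0, 0, 0]
    - [0, 0, 0, 0, 0, 0]
    - [0, 0, 0, 0, 0, 0]
    - [0, 0, 0, 0, 0, 0]
    - [0, 0, 0, 0, 0, 0]
  hand: 3

```text
clock: 8.1
eef_pos: [459.0, 26.2, 61.2]
ee_rot: [0.0, 0.25, 0.968, 0.0]
force: [-3.2, 1.1, 7.5]
grip_width: 0.635
```

```bash
python3 - <<'E'
from bench import env
from h import *
o=env.observe(); T=rot(o); print(o['eef_pos'],o['grip_width']*85.4,"F tool",T.inv().apply(o['force']),T.inv().apply(o['wrist_torque']),o['effort'][5])
E
```

```text
[459.04292947  26.23544357  61.15532249] 54.20119568253062 F tool [ 3.32724287 -0.62983271 -7.53374698] [ 0.16910758  0.4561083  -0.00701264] -0.013532207231037319
```

Call:
send_rows:
  increments:
    - [0, 0, 0, 0, 0, 2]
    - [0, 0, 0, 0, 0, 5]
    - [0, 0, 0, 0, 0, 9]
    - [0, 0, 0, 0, 0, 13]
    - [0, 0, 0, 0, 0, 17]
    - [0, 0, 0, 0, 0, 21]
    - [0, 0, 0, 0, 0, 25]
    - [0, 0, 0, 0, 0, 28]
    - [0, 0, 0, 0, 0, 30]
    - [0, 0, 0, 0, 0, 30]
    - [0, 0, 0, 0, 0, 30]

```text
clock: 9.02
eef_pos: [458.9, 26.4, 61.1]
ee_rot: [0.0, 0.492, 0.87, 0.0]
force: [-3.0, 1.2, 7.8]
grip_width: 0.637
```

```bash
python3 - <<'E'
from bench import env
from h import *
o=env.observe(); T=rot(o); print(o['eef_pos'],o['grip_width']*85.4,"F tool",T.inv().apply(o['force']),T.inv().apply(o['wrist_torque']),o['effort'][5])
im=env.read_camera("wrist"); cv2.imwrite("pics/w4.png",im)
E
```

```text
[458.85275591  26.41425849  61.14207711] 54.37472384624374 F tool [ 2.60801707 -1.96642497 -7.77818249] [0.36258403 0.38327876 0.08267414] -0.0811483059078455
```

View pics/w4.png

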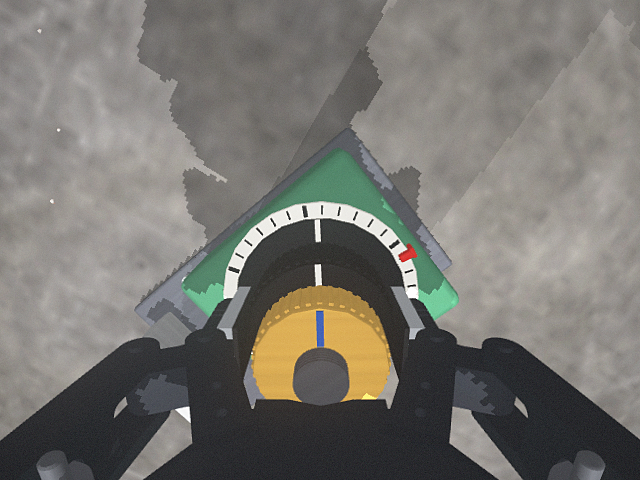

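The knob follows the gripper: the pointer stays straight up at (318,228). The ring stayed put, and friction reads 0.08 Nm. The red tab is now at (407,252), so I turn about 60° more.

Call:
send_rows:
  increments:
    - [0, 0, 0, 0, 0, 2]
    - [0, 0, 0, 0, 0, 5]
    - [0, 0, 0, 0, 0, 10]
    - [0, 0, 0, 0, 0, 15]
    - [0, 0, 0, 0, 0, 20]
    - [0, 0, 0, 0, 0, 25]
    - [0, 0, 0, 0, 0, 30]
    - [0, 0, 0, 0, 0, 35]
    - [0, 0, 0, 0, 0, 40]
    - [0, 0, 0, 0, 0, 45]
    - [0, 0, 0, 0, 0, 50]
    - [0, 0, 0, 0, 0, 54]
    - [0, 0, 0, 0, 0, 57]
    - [0, 0, 0, 0, 0, 59]
    - [0, 0, 0, 0, 0, 60]
    - [0, 0, 0, 0, 0, 60]
    - [0, 0, 0, 0, 0, 60]
    - [0, 0, 0, 0, 0, 60]

```text
clock: 10.57
eef_pos: [458.8, 26.9, 61.1]
ee_rot: [-0.001, 0.861, 0.508, 0.0]
force: [-2.8, 3.5, 8.0]
grip_width: 0.634
```

```bash
python3 - <<'E'
from bench import env
from h import *
import pickle
o=env.observe(); T=rot(o); print(o['eef_pos'],o['ee_rot'],"F tool",T.inv().apply(o['force']),T.inv().apply(o['wrist_torque']),o['effort'][5])
cw=env.get_calibration("wrist");im=env.read_camera("wrist"); cv2.imwrite("pics/w5.png",im[180:300,240:400].repeat(5,0).repeat(5,1)); pickle.dump((o,cw),open("w5.pkl","wb"))
E
```

```text
[458.78156377  26.90269504  61.13783777] [-5.56145235e-04  8.61436273e-01  5.07865135e-01  4.92224805e-04] F tool [ 1.75606634 -4.13559375 -8.02620398] [7.04943204e-01 5.41686218e-04 1.07772157e-01] -0.09851377224549651
```

View pics/w5.png

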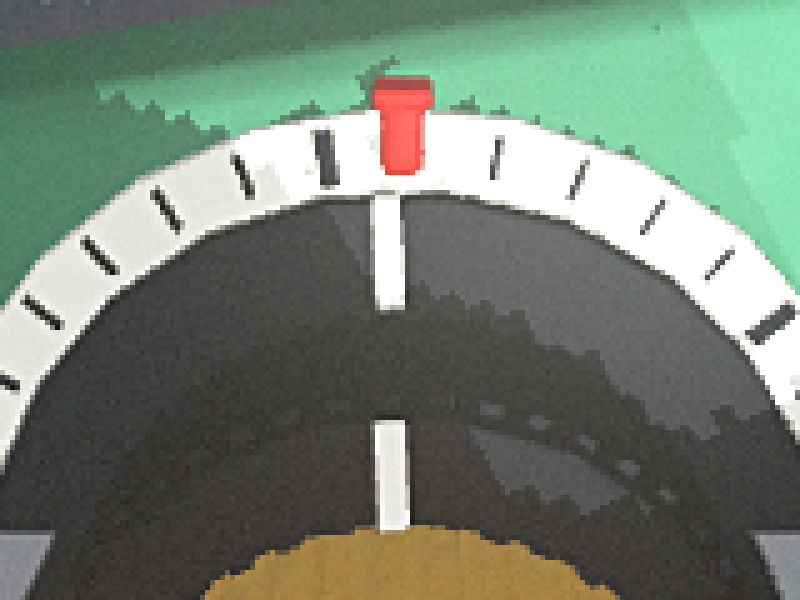

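The pointer end is at (387,193) and the red tab tip at (403,174) in the crop, so it is short by about 1.7 mm, or 2.5°. I'll add 2.5°.

Call:
send_rows:
  increments:
    - [0, 0, 0, 0, 0, 1]
    - [0, 0, 0, 0, 0, 2]
    - [0, 0, 0, 0, 0, 2.5]
    - [0, 0, 0, 0, 0, 2.5]
    - [0, 0, 0, 0, 0, 2.5]

```text
clock: 11.03
eef_pos: [458.8, 26.9, 61.1]
ee_rot: [-0.001, 0.872, 0.489, 0.001]
force: [-2.1, 2.8, 7.9]
grip_width: 0.638
```

Call:
send_rows:
  increments:
    - [0, 0, 0, 0, 0, 0]
    - [0, 0, 0, 0, 0, 0]
    - [0, 0, 0, 0, 0, 0]
    - [0, 0, 0, 0, 0, 0]
    - [0, 0, 0, 0, 0, 0]
    - [0, 0, 0, 0, 0, 0]
    - [0, 0, 0, 0, 0, 0]
  hand: 8.5

```text
clock: 11.62
eef_pos: [458.9, 26.0, 60.2]
ee_rot: [0.0, 0.872, 0.489, -0.0]
force: [-0.5, 0.4, 0.4]
grip_width: 0.994
```

```bash
python3 - <<'E'
from bench import env
from h import *
import pickle
o=env.observe(); T=rot(o); print(o['eef_pos'],o['ee_rot'],"F tool",T.inv().apply(o['force']),T.inv().apply(o['wrist_torque']),o['effort'][5])
cw=env.get_calibration("wrist");im=env.read_camera("wrist"); cv2.imwrite("pics/w6.png",im[180:300,240:400].repeat(5,0).repeat(5,1)); pickle.dump((o,cw),open("w6.pkl","wb"))
E
```

```text
[458.92133219  26.02193846  60.23589232] [ 6.05725997e-05  8.72433571e-01  4.88732708e-01 -4.05027427e-05] F tool [ 0.12266618 -0.66016489 -0.36175887] [-0.01663821  0.07977644 -0.01073977] -1.3996946961469803e-05
```

View pics/w6.png

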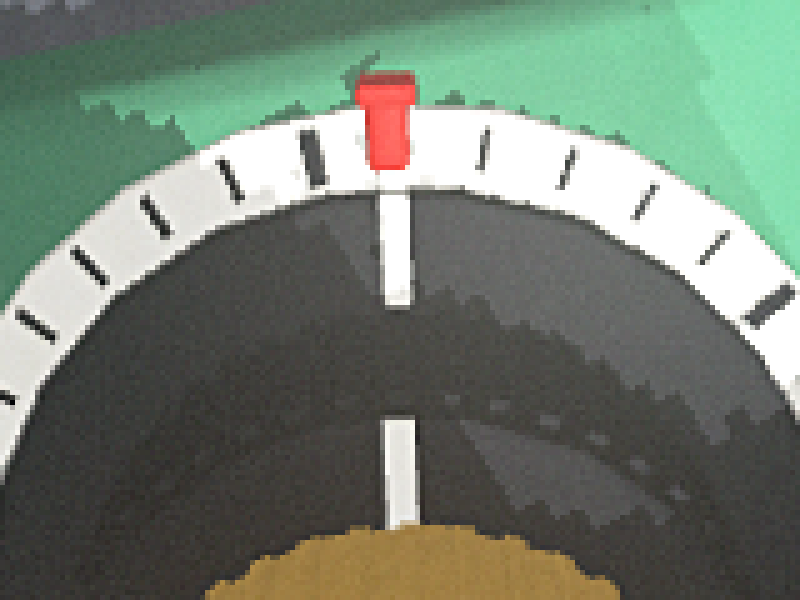

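The pointer end at (394,190) is now in line with the tab tip at (390,168), within about 0.5 mm, and the gripper is released. Next I rise to the ring.

Call:
send_rows:
  increments:
    - [0.05, 0, -0.5, 0, 0, 0]
    - [0.08, -0.05, -1.2, 0, 0, 0]
    - [0.08, -0.05, -2, 0, 0, 0]
    - [0.08, -0.05, -2.6, 0, 0, 0]
    - [0.08, -0.05, -2.8, 0, 0, 0]
    - [0.08, -0.05, -2.8, 0, 0, 0]
    - [0.08, -0.05, -2.8, 0, 0, 0]

```text
clock: 12.25
eef_pos: [459.1, 27.1, 88.5]
ee_rot: [0.0, 0.872, 0.489, 0.0]
force: [0.3, 0.7, -0.0]
grip_width: 0.988
```

Call:
send_rows:
  increments:
    - [0, 0, 0, 0, 0, 0]
    - [0, 0, 0, 0, 0, 0]
    - [0, 0, 0, 0, 0, 0]
    - [0, 0, 0, 0, 0, 0]
    - [0, 0, 0, 0, 0, 0]
    - [0, 0, 0, 0, 0, 0]
    - [0, 0, 0, 0, 0, 0]
    - [0, 0, 0, 0, 0, 0]
    - [0, 0, 0, 0, 0, 0]
  hand: 2.5

```text
clock: 13.0
eef_pos: [458.7, 27.1, 88.3]
ee_rot: [-0.0, 0.872, 0.489, -0.0]
force: [-2.9, 0.6, 5.2]
grip_width: 0.493
```

```bash
cat > st.py <<'E'
from bench import env
from h import *
o=env.observe(); T=rot(o); m=T.as_matrix()
print(o['clock'],o['eef_pos'].round(2),"yaw",round(float(np.degrees(np.arctan2(m[1,0],m[0,0]))),2),"w",o['grip_width']*85.4,"F",T.inv().apply(o['force']).round(2),"M",T.inv().apply(o['wrist_torque']).round(3),"e5",o['effort'][5].round(3),"q5",o['qpos'][5].round(4))
E
python3 - <<'E'
import st
from st import *
im=env.read_camera("side"); cv2.imwrite("pics/s3.png",cv2.resize(im[160:280,245:385],None,fx=5,fy=5,interpolation=cv2.INTER_CUBIC))
im=env.read_camera("wrist"); cv2.imwrite("pics/w7.png",im)
E
```

```text
13.0 [458.72  27.08  88.32] yaw 58.52 w 42.132604398803466 F [-0.99 -2.82 -5.18] M [ 0.323 -0.201  0.012] e5 -0.004 q5 0.4702
```

View pics/s3.png

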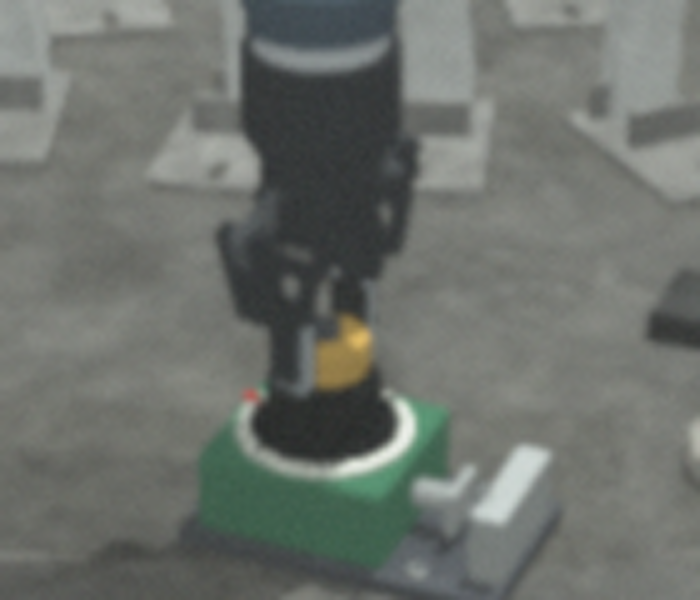

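View pics/w7.png

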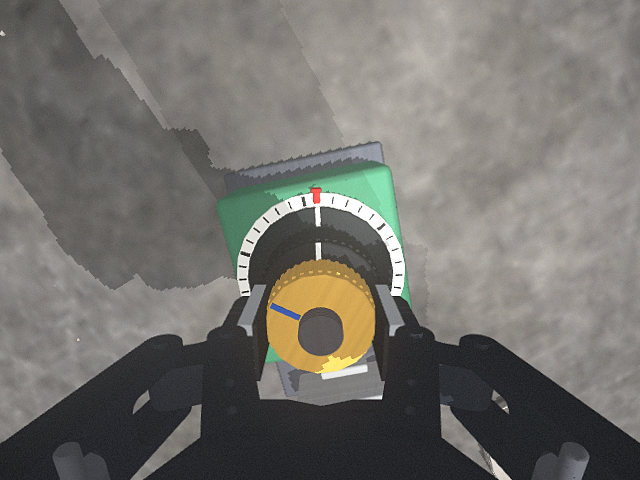

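The ring is held between the pads, the pointer is still under the red tab, and forces are low. I'll turn clockwise 14°, still short of the earliest bite at 23°.

Call:
send_rows:
  increments:
    - [0, 0, 0, 0, 0, 2]
    - [0, 0, 0, 0, 0, 4]
    - [0, 0, 0, 0, 0, 7]
    - [0, 0, 0, 0, 0, 10]
    - [0, 0, 0, 0, 0, 12]
    - [0, 0, 0, 0, 0, 14]
    - [0, 0, 0, 0, 0, 14]
    - [0, 0, 0, 0, 0, 14]

```text
clock: 13.77
eef_pos: [458.8, 27.2, 88.3]
ee_rot: [-0.0, 0.925, 0.379, 0.0]
force: [-2.4, 0.8, 4.2]
grip_width: 0.493
```

```bash
python3 - <<'E'
import st
from st import *
im=env.read_camera("wrist"); cv2.imwrite("pics/w8.png",im)
E
```

```text
13.7667 [458.82  27.18  88.33] yaw 44.57 w 42.12518750096996 F [-1.17 -2.25 -4.16] M [ 0.411 -0.173 -0.028] e5 -0.009 q5 0.7138
```

View pics/w8.png

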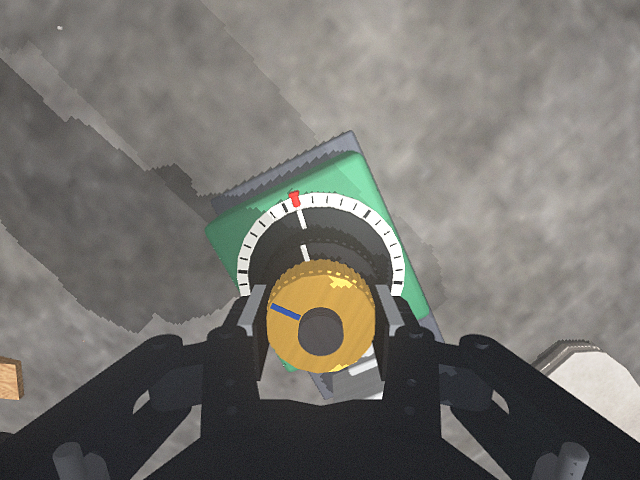

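The ring follows the gripper, since the blue line is fixed in the image, and the knob stays. I'll go to 21°, then in 2° steps with a torque reading after each.

Call:
send_rows:
  increments:
    - [0, 0, 0, 0, 0, 2]
    - [0, 0, 0, 0, 0, 4]
    - [0, 0, 0, 0, 0, 6]
    - [0, 0, 0, 0, 0, 7]
    - [0, 0, 0, 0, 0, 7]

```text
clock: 14.23
eef_pos: [458.9, 27.2, 88.3]
ee_rot: [-0.0, 0.947, 0.322, 0.0]
force: [-1.9, 1.5, 4.9]
grip_width: 0.493
```

```bash
python3 st.py
```

```text
14.2333 [458.89  27.2   88.32] yaw 37.54 w 42.13015287602245 F [-0.58 -2.32 -4.85] M [ 0.462 -0.192 -0.037] e5 0.081 q5 0.8365
```

Call:
send_rows:
  increments:
    - [0, 0, 0, 0, 0, 1]
    - [0, 0, 0, 0, 0, 2]
    - [0, 0, 0, 0, 0, 2]

```text
clock: 14.48
eef_pos: [458.9, 27.2, 88.3]
ee_rot: [-0.0, 0.952, 0.305, 0.0]
force: [-2.1, 1.9, 5.4]
grip_width: 0.493
```

```bash
python3 st.py
```

```text
14.4833 [458.92  27.22  88.32] yaw 35.54 w 42.09303788250305 F [-0.62 -2.72 -5.37] M [ 0.489 -0.286  0.068] e5 0.058 q5 0.8714
```

Call:
send_rows:
  increments:
    - [0, 0, 0, 0, 0, 1]
    - [0, 0, 0, 0, 0, 2]
    - [0, 0, 0, 0, 0, 2]

```text
clock: 14.73
eef_pos: [459.0, 27.2, 88.3]
ee_rot: [-0.0, 0.958, 0.288, 0.0]
force: [-2.2, 2.3, 4.1]
grip_width: 0.493
```

```bash
python3 st.py
```

```text
14.7333 [458.96  27.23  88.33] yaw 33.52 w 42.085061046788944 F [-0.6  -3.12 -4.11] M [ 0.497 -0.243 -0.006] e5 0.057 q5 0.9067
```

Call:
send_rows:
  increments:
    - [0, 0, 0, 0, 0, 1]
    - [0, 0, 0, 0, 0, 2]
    - [0, 0, 0, 0, 0, 2]

```text
clock: 14.98
eef_pos: [458.9, 27.2, 88.3]
ee_rot: [-0.0, 0.962, 0.272, 0.0]
force: [-2.2, 0.7, 4.8]
grip_width: 0.493
```

```bash
python3 st.py
```

```text
14.9833 [458.94  27.22  88.32] yaw 31.51 w 42.071260751294496 F [-1.46 -1.74 -4.75] M [ 0.492 -0.201 -0.009] e5 0.058 q5 0.9417
```

Call:
send_rows:
  increments:
    - [0, 0, 0, 0, 0, 1]
    - [0, 0, 0, 0, 0, 2]
    - [0, 0, 0, 0, 0, 2]

```text
clock: 15.23
eef_pos: [459.0, 27.2, 88.3]
ee_rot: [-0.0, 0.967, 0.255, 0.0]
force: [-1.8, 2.3, 5.0]
grip_width: 0.486
```

```bash
python3 st.py
```

```text
15.2333 [458.96  27.22  88.33] yaw 29.49 w 41.52066485044154 F [-0.42 -2.92 -4.98] M [ 0.529 -0.201  0.022] e5 0.064 q5 0.9769
```

Call:
send_rows:
  increments:
    - [0, 0, 0, 0, 0, 1]
    - [0, 0, 0, 0, 0, 2]
    - [0, 0, 0, 0, 0, 2]

```text
clock: 15.48
eef_pos: [459.0, 27.2, 88.3]
ee_rot: [-0.0, 0.971, 0.238, 0.0]
force: [-1.5, 2.3, 4.6]
grip_width: 0.491
```

```bash
python3 st.py
```

```text
15.4833 [458.99  27.23  88.33] yaw 27.51 w 41.96328638033967 F [-0.25 -2.7  -4.58] M [ 0.542 -0.206  0.063] e5 0.074 q5 1.0116
```

Call:
send_rows:
  increments:
    - [0, 0, 0, 0, 0, 1]
    - [0, 0, 0, 0, 0, 2]
    - [0, 0, 0, 0, 0, 2]

```text
clock: 15.73
eef_pos: [459.0, 27.2, 88.3]
ee_rot: [-0.0, 0.975, 0.221, 0.0]
force: [-1.2, 2.5, 4.5]
grip_width: 0.494
```

```bash
python3 st.py
```

```text
15.7333 [458.99  27.23  88.33] yaw 25.52 w 42.17526429344773 F [-0.04 -2.77 -4.48] M [ 0.585 -0.163  0.041] e5 0.07 q5 1.0463
```

Call:
send_rows:
  increments:
    - [0, 0, 0, 0, 0, 1]
    - [0, 0, 0, 0, 0, 2]
    - [0, 0, 0, 0, 0, 2]

```text
clock: 15.98
eef_pos: [459.0, 27.2, 88.3]
ee_rot: [-0.0, 0.979, 0.204, 0.0]
force: [-1.5, 2.3, 4.7]
grip_width: 0.491
```

```bash
python3 st.py
```

```text
15.9833 [459.05  27.22  88.35] yaw 23.49 w 41.922728889402315 F [-0.45 -2.72 -4.71] M [ 0.636 -0.115 -0.002] e5 0.065 q5 1.0817
```

Call:
send_rows:
  increments:
    - [0, 0, 0, 0, 0, 1]
    - [0, 0, 0, 0, 0, 2]
    - [0, 0, 0, 0, 0, 2]

```text
clock: 16.23
eef_pos: [459.0, 27.2, 88.3]
ee_rot: [-0.0, 0.982, 0.186, 0.0]
force: [-1.4, 3.2, 5.6]
grip_width: 0.495
```

```bash
python3 st.py
```

```text
16.2333 [459.   27.2  88.3] yaw 21.47 w 42.309398797053795 F [-0.16 -3.53 -5.58] M [ 0.688 -0.075  0.038] e5 0.068 q5 1.117
```

Call:
send_rows:
  increments:
    - [0, 0, 0, 0, 0, 1]
    - [0, 0, 0, 0, 0, 2]
    - [0, 0, 0, 0, 0, 2]

```text
clock: 16.48
eef_pos: [459.0, 27.2, 88.3]
ee_rot: [-0.0, 0.986, 0.169, 0.0]
force: [-0.9, 3.5, 4.6]
grip_width: 0.494
```

```bash
python3 st.py
```

```text
16.4833 [459.04  27.2   88.33] yaw 19.46 w 42.178657130026146 F [ 0.29 -3.61 -4.58] M [0.67  0.029 0.086] e5 0.07 q5 1.152
```

Call:
send_rows:
  increments:
    - [0, 0, 0, 0, 0, 1]
    - [0, 0, 0, 0, 0, 2]
    - [0, 0, 0, 0, 0, 2]

```text
clock: 16.73
eef_pos: [459.0, 27.2, 88.3]
ee_rot: [-0.0, 0.988, 0.152, 0.0]
force: [0.1, 4.1, 4.9]
grip_width: 0.495
```

```bash
python3 st.py
```

```text
16.7333 [459.05  27.18  88.32] yaw 17.46 w 42.24787766810628 F [ 1.33 -3.86 -4.91] M [0.784 0.01  0.07 ] e5 0.07 q5 1.1869
```

Call:
send_rows:
  increments:
    - [0, 0, 0, 0, 0, 1]
    - [0, 0, 0, 0, 0, 2]
    - [0, 0, 0, 0, 0, 2]

```text
clock: 16.98
eef_pos: [459.1, 27.2, 88.3]
ee_rot: [-0.0, 0.991, 0.135, 0.0]
force: [-0.2, 4.7, 4.8]
grip_width: 0.491
```

```bash
python3 st.py
```

```text
16.9833 [459.07  27.15  88.34] yaw 15.46 w 41.92269564494721 F [ 1.07 -4.54 -4.84] M [0.798 0.147 0.047] e5 0.07 q5 1.2218
```

Call:
send_rows:
  increments:
    - [0, 0, 0, 0, 0, 1]
    - [0, 0, 0, 0, 0, 2]
    - [0, 0, 0, 0, 0, 2]

```text
clock: 17.23
eef_pos: [459.1, 27.1, 88.3]
ee_rot: [-0.0, 0.993, 0.117, 0.0]
force: [-0.2, 4.0, 4.3]
grip_width: 0.487
```

```bash
python3 - <<'E'
import st
from st import *
im=env.read_camera("wrist"); cv2.imwrite("pics/w9.png",im)
E
```

```text
17.2333 [459.07  27.14  88.32] yaw 13.46 w 41.6142430167628 F [ 0.74 -3.96 -4.32] M [0.864 0.194 0.038] e5 0.07 q5 1.2567
```

View pics/w9.png

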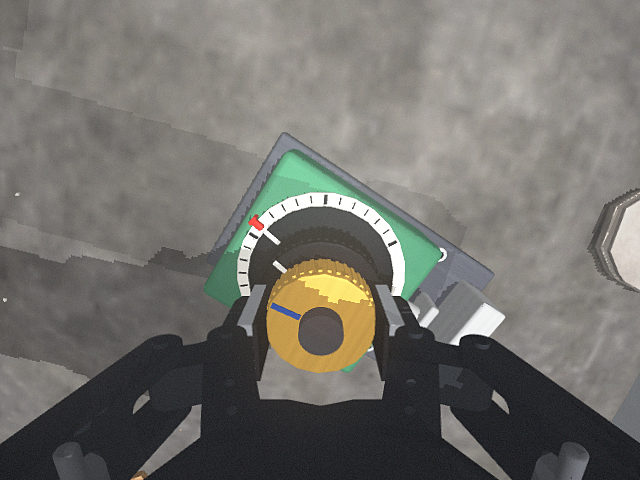

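There is no slip after 45°: the blue line is unchanged in the image, the pointer is still at red, and no bite yet.

Call:
send_rows:
  increments:
    - [0, 0, 0, 0, 0, 1]
    - [0, 0, 0, 0, 0, 2]
    - [0, 0, 0, 0, 0, 2]

```text
clock: 17.53
eef_pos: [459.1, 27.1, 88.3]
ee_rot: [-0.0, 0.995, 0.1, 0.0]
force: [0.5, 4.9, 3.9]
grip_width: 0.491
```

```bash
python3 st.py
```

```text
17.5333 [459.08  27.13  88.35] yaw 11.46 w 41.92661195277995 F [ 1.48 -4.75 -3.94] M [0.942 0.211 0.043] e5 0.07 q5 1.2916
```

Call:
send_rows:
  increments:
    - [0, 0, 0, 0, 0, 1]
    - [0, 0, 0, 0, 0, 2]
    - [0, 0, 0, 0, 0, 2]

```text
clock: 17.78
eef_pos: [459.1, 27.1, 88.3]
ee_rot: [-0.0, 0.997, 0.082, 0.0]
force: [-0.7, 5.1, 4.9]
grip_width: 0.492
```

```bash
python3 st.py
```

```text
17.7833 [459.08  27.12  88.33] yaw 9.43 w 41.99117142774908 F [ 0.13 -5.17 -4.9 ] M [ 0.962  0.24  -0.008] e5 0.058 q5 1.327
```

Call:
send_rows:
  increments:
    - [0, 0, 0, 0, 0, 1]
    - [0, 0, 0, 0, 0, 2]
    - [0, 0, 0, 0, 0, 2]

```text
clock: 18.03
eef_pos: [459.1, 27.1, 88.3]
ee_rot: [-0.0, 0.998, 0.065, 0.0]
force: [0.4, 5.3, 4.7]
grip_width: 0.491
```

```bash
python3 st.py
```

```text
18.0333 [459.14  27.12  88.34] yaw 7.46 w 41.91174386784789 F [ 1.08 -5.17 -4.72] M [ 0.946  0.266 -0.068] e5 0.201 q5 1.3614
```

Call:
send_rows:
  increments:
    - [0, 0, 0, 0, 0, 0]
    - [0, 0, 0, 0, 0, 0]

```text
clock: 18.2
eef_pos: [459.1, 27.1, 88.3]
ee_rot: [-0.0, 0.998, 0.065, 0.0]
force: [0.4, 4.3, 4.5]
grip_width: 0.49
```

```bash
python3 st.py
```

```text
18.2 [459.14  27.13  88.34] yaw 7.48 w 41.860957759513035 F [ 0.93 -4.21 -4.48] M [ 0.983  0.292 -0.083] e5 0.071 q5 1.3611
```

Call:
send_rows:
  increments:
    - [0, 0, 0, 0, 0, 1]
    - [0, 0, 0, 0, 0, 1]

```text
clock: 18.37
eef_pos: [459.1, 27.1, 88.3]
ee_rot: [-0.0, 0.998, 0.057, 0.0]
force: [0.7, 5.4, 4.3]
grip_width: 0.496
```

```bash
python3 st.py
```

```text
18.3667 [459.13  27.13  88.34] yaw 6.49 w 42.33843757198971 F [ 1.35 -5.24 -4.31] M [ 0.983  0.278 -0.122] e5 0.274 q5 1.3784
```

Call:
send_rows:
  increments:
    - [0, 0, 0, 0, 0, 0]

```text
clock: 18.45
eef_pos: [459.2, 27.1, 88.4]
ee_rot: [-0.0, 0.998, 0.057, 0.0]
force: [0.1, 5.8, 3.7]
grip_width: 0.496
```

```bash
python3 st.py
```

```text
18.45 [459.15  27.14  88.36] yaw 6.51 w 42.36211128175837 F [ 0.8  -5.72 -3.68] M [ 0.99   0.25  -0.202] e5 0.151 q5 1.3781
```

The bite is felt: the moment went to −0.12…−0.20 Nm, with onset between yaw 9.4° and 7.5°. The aim is about 7° past it, near yaw 1.3°. I'll go 2° at a time.

Call:
send_rows:
  increments:
    - [0, 0, 0, 0, 0, 1]
    - [0, 0, 0, 0, 0, 2]

```text
clock: 18.62
eef_pos: [459.2, 27.1, 88.4]
ee_rot: [0.0, 0.999, 0.039, 0.0]
force: [1.1, 5.3, 4.3]
grip_width: 0.492
```

```bash
python3 st.py
```

```text
18.6167 [459.18  27.14  88.36] yaw 4.51 w 42.04119025295336 F [ 1.56 -5.19 -4.29] M [ 0.943  0.188 -0.426] e5 0.237 q5 1.4131
```

Call:
send_rows:
  increments:
    - [0, 0, 0, 0, 0, 0]
    - [0, 0, 0, 0, 0, 0]

```text
clock: 18.78
eef_pos: [459.2, 27.1, 88.4]
ee_rot: [-0.0, 0.999, 0.039, 0.0]
force: [1.0, 5.3, 3.6]
grip_width: 0.49
```

```bash
python3 - <<'E'
import st
from st import *
im=env.read_camera("wrist"); cv2.imwrite("pics/w10.png",im)
a=cv2.imread("pics/w9.png")
cv2.imwrite("pics/w10c.png",np.hstack([cv2.resize(x[250:390,250:390],None,fx=2.8,fy=2.8,interpolation=cv2.INTER_CUBIC) for x in (a,im)]))
E
```

```text
18.7833 [459.17  27.12  88.35] yaw 4.52 w 41.88483911533126 F [ 1.4  -5.24 -3.55] M [ 0.995  0.214 -0.201] e5 0.214 q5 1.4128
```

View pics/w10c.png

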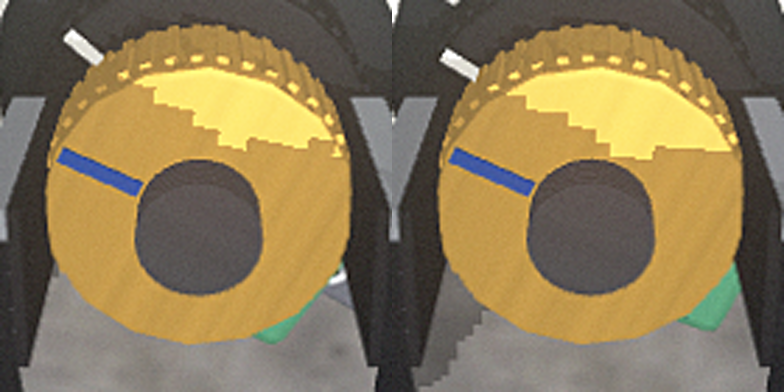

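No slip, and the halted torque rises at 1.8 Nm/rad (0.151 to 0.214 over 2°), as specified. The bite lies between yaw 6.5° and 9.4°, so yaw about 1° gives 5.5–8.4° past it. I need 3.5° more.

Call:
send_rows:
  increments:
    - [0, 0, 0, 0, 0, 1]
    - [0, 0, 0, 0, 0, 2]
    - [0, 0, 0, 0, 0, 2]
    - [0, 0, 0, 0, 0, 2]

```text
clock: 19.17
eef_pos: [459.2, 27.1, 88.4]
ee_rot: [-0.0, 1.0, 0.022, 0.0]
force: [1.6, 5.1, 4.0]
grip_width: 0.491
```

```bash
python3 st.py
```

```text
19.1667 [459.17  27.14  88.37] yaw 2.53 w 41.96377117123858 F [ 1.86 -5.04 -4.02] M [ 1.025  0.255 -0.268] e5 0.275 q5 1.4475
```

Call:
send_rows:
  increments:
    - [0, 0, 0, 0, 0, 1]
    - [0, 0, 0, 0, 0, 1.5]
    - [0, 0, 0, 0, 0, 1.5]
    - [0, 0, 0, 0, 0, 1.5]
    - [0, 0, 0, 0, 0, 1.5]

```text
clock: 19.58
eef_pos: [459.2, 27.1, 88.3]
ee_rot: [-0.0, 1.0, 0.009, 0.0]
force: [0.6, 4.8, 4.0]
grip_width: 0.493
```

```bash
python3 - <<'E'
import st
from st import *
im=env.read_camera("wrist"); cv2.imwrite("pics/w11.png",im)
a=cv2.imread("pics/w9.png")
cv2.imwrite("pics/w11c.png",np.hstack([cv2.resize(x[250:390,250:390],None,fx=2.8,fy=2.8,interpolation=cv2.INTER_CUBIC) for x in (a,im)]))
E
```

```text
19.5833 [459.16  27.12  88.33] yaw 1.04 w 42.09317143211073 F [ 0.74 -4.82 -3.96] M [ 1.023  0.24  -0.361] e5 0.372 q5 1.4735
```

View pics/w11c.png

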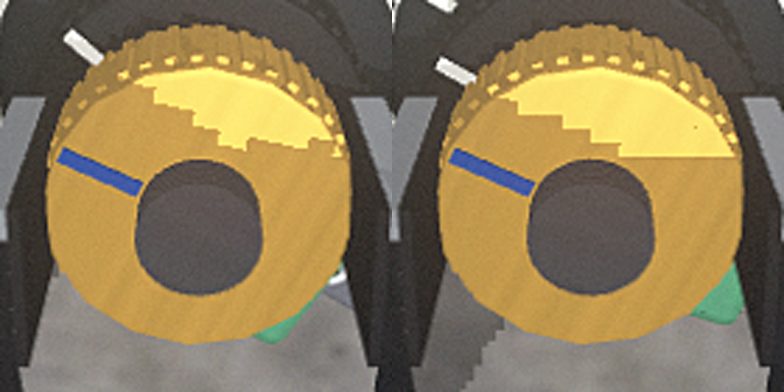

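The ring turned with the pads without slip. Halted torque is 0.37 Nm at yaw 1.0°, which means about 5.5–7° past the bite. I'll release and rise.

Call:
send_rows:
  increments:
    - [0, 0, 0, 0, 0, 0]
    - [0, 0, 0, 0, 0, 0]
    - [0, 0, 0, 0, 0, 0]
    - [0, 0, 0, 0, 0, 0]
    - [0, 0, 0, 0, 0, 0]
    - [0, 0, 0, 0, 0, 0]
    - [0, 0, 0, 0, 0, 0]
  hand: 8.5

```text
clock: 20.22
eef_pos: [458.8, 26.9, 88.2]
ee_rot: [0.0, 1.0, 0.009, -0.0]
force: [-0.3, 0.7, -0.2]
grip_width: 0.992
```

```bash
python3 - <<'E'
import st
from st import *
im=env.read_camera("wrist"); cv2.imwrite("pics/w12.png",im)
a=cv2.imread("pics/w11.png")
cv2.imwrite("pics/w12c.png",np.hstack([cv2.resize(x[250:390,250:390],None,fx=2.8,fy=2.8,interpolation=cv2.INTER_CUBIC) for x in (a,im)]))
E
```

```text
20.2167 [458.85  26.88  88.24] yaw 1.01 w 84.708660937047 F [-0.3  -0.68  0.15] M [ 0.005 -0.045 -0.004] e5 0.001 q5 1.4739
```

View pics/w12c.png

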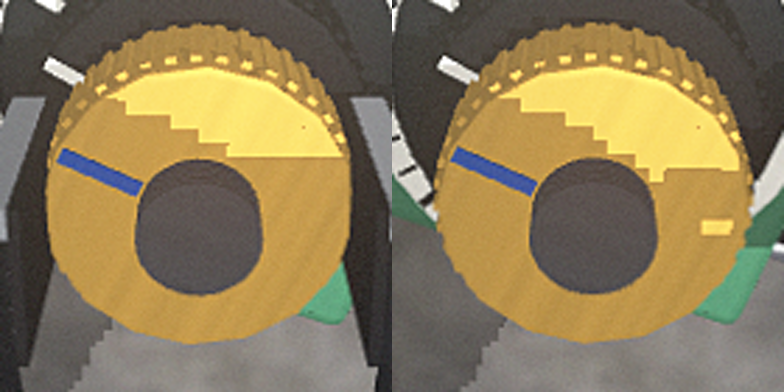

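The ring stayed put after release and forces are zero. I'll rise and turn to view the pointer and mark.

Call:
send_rows:
  increments:
    - [0, 0, -1, 0, 0, 0]
    - [0, 0, -2.5, 0, 0, 0]
    - [0, 0, -4.5, 0, 0, -5]
    - [0, 0, -6.5, 0, 0, -11]
    - [0, 0, -8, 0, 0, -18]
    - [0, 0, -8.5, 0, 0, -25]
    - [0, 0, -8.5, 0, 0, -32]
    - [0, 0, -8.5, 0, 0, -39]
    - [0, 0, -8.5, 0, 0, -46]
    - [0, 0, -8.5, 0, 0, -52]
    - [0, 0, -8.5, 0, 0, -57]
    - [0, 0, -8.5, 0, 0, -60]
    - [0, 0, -8.5, 0, 0, -60]
    - [0, 0, -8.5, 0, 0, -60]
    - [0, 0, -8.5, 0, 0, -60]

```text
clock: 21.52
eef_pos: [458.9, 27.0, 173.3]
ee_rot: [0.0, 0.862, 0.507, -0.0]
force: [-0.4, 0.5, 0.3]
grip_width: 0.992
```

```bash
python3 - <<'E'
import st
from st import *
im=env.read_camera("wrist"); cv2.imwrite("pics/w13.png",im[160:280,240:400].repeat(5,0).repeat(5,1))
cv2.imwrite("pics/t13.png",env.read_camera("top"))
E
```

```text
21.5167 [458.85  27.02 173.29] yaw 60.95 w 84.68455714727472 F [ 0.24 -0.64 -0.28] M [-0.01   0.01   0.008] e5 0.003 q5 0.4278
```

View pics/w13.png

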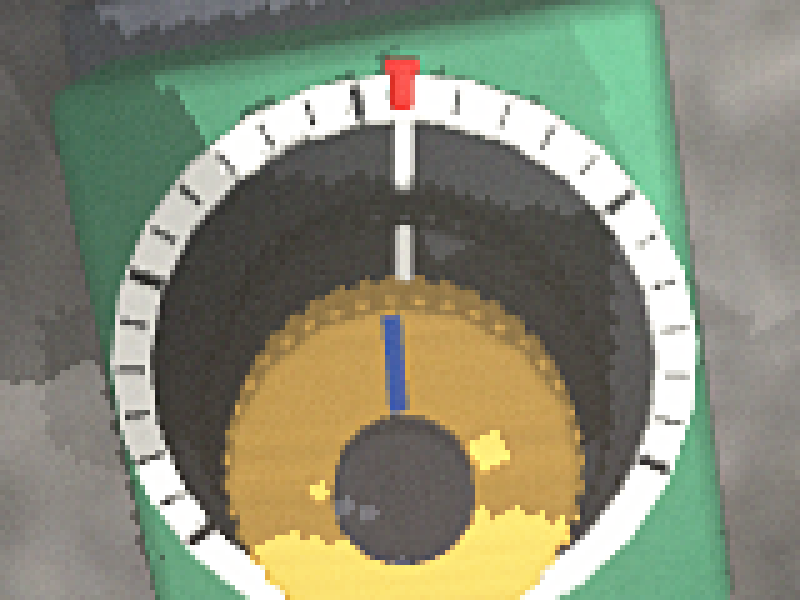

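View pics/t13.png

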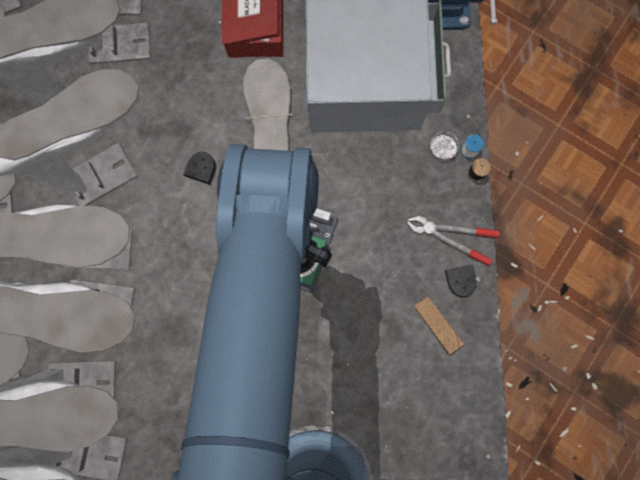

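The pointer line ends at (403,120), directly under the red tab at (402,108). The blue line shows the ring has turned about 57°. In the top view the bystanders are where they were. I'm handing in.

```bash
python3 - <<'E'
from bench import env
print(env.job_done())
E
```

```text
the job is handed in; nothing more can be done
None
```

The knob is at the red mark and the lock ring is nipped up tight. I let go, moved clear and handed the job in at about 21.6 s of the 72 s allowed; no verdict was reported.

- **Knob:** I turned it about 92.5° clockwise. The last wrist picture shows the pointer end directly under the red tab, off by about 0.5 mm or less.
- **Ring:** I turned it about 57.5° clockwise. The bite came at about 49–52°, so it ends roughly 5.5–8.4° past it (0.10–0.15 rad). This is inferred, because the washer itself cannot be read. The torque reading when stopped rose from 0.15 to 0.37 Nm, close to the stated 1.8 Nm/rad.
- **Slip:** None showed. The blue line stayed fixed relative to the gripper while turning and did not move back on release.
- **Forces:** The readings I took never exceeded about 10 N in total, and were near zero after release.
- **Bystanders:** All of them look unmoved in the top view.
- **Disagreements:** My first readings of the unit's axis differed by 2–4 mm between cameras, and the side camera was up to 10 mm off. I settled it with two wrist views, and the light sideways force during the grips confirmed it. The torque readings near the bite were noisy (±0.05 Nm), so where it began is known only to about 3°.

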